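# Line up the busts by height on the display board

## Task

Line up the four little busts on the display board in order of height: one upright in the middle of each cork pad, the tallest next to the red block and the shortest at the other end. Do not let any of them fall over, and leave the blue brush pot where it stands.

Things in the scene. Friction and masses are not known exactly. Their poses are not given: they have to be found in the camera images.
- bust_tallest: white plaster bust on a mid-brown wooden base, loose, 138 mm tall, standing upright. Origin: centre of the underside of its base; z up, face towards its -x. Base 69 mm square and 18 mm thick; round shoulders 62 mm across, ending 61 mm above the underside; thin neck above; round head 39 mm across with upright sides from 94 to 121 mm above the underside (grip it here, from any side).
- bust_second: orange-brown terracotta bust on a pale wooden base, loose, 120 mm tall, standing upright. Origin: centre of the underside of its base; z up, face towards its -x. Base 60 mm square and 16 mm thick; round shoulders 54 mm across, ending 53 mm above the underside; thin neck above; round head 34 mm across with upright sides from 82 to 106 mm above the underside (grip it here, from any side).
- bust_third: green painted bust on a dark steel base, loose, 102 mm tall, standing upright. Origin: centre of the underside of its base; z up, face towards its -x. Base 51 mm square and 13 mm thick; round shoulders 46 mm across, ending 45 mm above the underside; thin neck above; round head 29 mm across with upright sides from 69 to 90 mm above the underside (grip it here, from any side).
- bust_shortest: dark metal bust on a white base, loose, 84 mm tall, standing upright. Origin: centre of the underside of its base; z up, face towards its -x. Base 42 mm square and 11 mm thick; round shoulders 38 mm across, ending 37 mm above the underside; thin neck above; round head 24 mm across with upright sides from 57 to 74 mm above the underside (grip it here, from any side).
- pad_1: pad 1 of 4, counted along the board from the robot's right (-y end) to its left (+y end): round cork disc, 80 mm across, 3 mm thick, fixed on a dark brown board (18 mm thick, 120 by 500 mm). Origin: centre of its underside, on the board's top; its y axis runs along the row towards the next higher pad, its x axis across the board. Pads stand 100 mm apart in a straight row.
- pad_2: pad 2 of 4, counted along the board from the robot's right (-y end) to its left (+y end): round cork disc, 80 mm across, 3 mm thick, fixed on a dark brown board (18 mm thick, 120 by 500 mm). Origin: centre of its underside, on the board's top; its y axis runs along the row towards the next higher pad, its x axis across the board. Pads stand 100 mm apart in a straight row.
- pad_3: pad 3 of 4, counted along the board from the robot's right (-y end) to its left (+y end): round cork disc, 80 mm across, 3 mm thick, fixed on a dark brown board (18 mm thick, 120 by 500 mm). Origin: centre of its underside, on the board's top; its y axis runs along the row towards the next higher pad, its x axis across the board. Pads stand 100 mm apart in a straight row.
- pad_4: pad 4 of 4, counted along the board from the robot's right (-y end) to its left (+y end): round cork disc, 80 mm across, 3 mm thick, fixed on a dark brown board (18 mm thick, 120 by 500 mm). Origin: centre of its underside, on the board's top; its y axis runs along the row towards the next higher pad, its x axis across the board. Pads stand 100 mm apart in a straight row.
- red_block: red block 50 x 30 x 30 mm, fixed at one end of the board, 75 mm beyond the end pad's centre (either end; a grey block of the same size sits at the other). It marks the end for the tallest bust. Origin: centre of its underside, on the board's top.
- brush_pot: bystander: blue ceramic pot 72 mm across, 90 mm tall, with brushes reaching 180 mm high; origin: centre of its underside.
Not all that is in view belongs to the job. What is shaped like the bust_second but purple is not meant. Leave any purple look-alike of the bust_tallest alone.

How it is judged:
By the outcome, as a careful person would: the job done as asked, in the order asked, and still so for the second after the job is handed in, with the robot touching nothing.
It also fails if it takes over 109 s, if anything falls off the work surface, if the arm or the gripper's body presses on something with over 40 N, if the wrist force passes 120 N, or if a joint passes its speed limit or range.

## Robot

A 6-joint arm with a two-finger parallel gripper is mounted at the origin on the work surface. World frame = base frame: x ahead of the robot, y to its left, z up, the work surface at z = 0. Lengths are in m, angles in rad, forces in N, time in s.
With the tool pointing down it reaches from about 0.4 to 0.825 m from the base axis. Payload 7 kg.
Tool frame: the origin (TCP) lies midway between the tips of the shut fingers; the grasp point (between the pads) lies manip.grip_point_offset behind it (manip.grip_point_offset is the distance from the TCP to the grasp point, in m); x points along the fingers, y is the direction in which the jaws open and shut, and the axes are right-handed (so a half turn about x gives the same grasp; the last joint's range is limited). The gripper opens to 88 mm and grips with 3 to 60 N. Pads are 19 mm wide; open, the fingers measure 130 mm over their backs; the gripper's body (78 mm by 193 mm) begins 47 mm behind the grasp point.
Start: joints at [-0.997, 0.359, 0.012, 0, -1.224, -0.288], TCP at [0.19, -0.648, 0.227] pointing down, gripper open.
Joint ranges: [-3.07, 3.07], [-1.43, 2.12], [-1.02, 1.25], [-3.03, 1.67], [-3.05, -0], [-3.03, 3.03]. Speed limits (rad/s): [2.39, 2.39, 3.01, 3.14, 3.14, 3.14].

## Interface

Orientations are given as [roll, pitch, yaw] about the fixed x, y, z axes, in that order (R = Rz(yaw) Ry(pitch) Rx(roll)).
In Python, from station import manip gives the robot as it stands. The module is installed in compiled form; this text tells all that it offers.
- The arm moves only by the shell command python3 -m inch 'ROWS' [FORCE]. ROWS is JSON, a list of rows, each an object of numbers: "x", "y", "z": the shift along the tool's x, y, z scaled (see below); "spin": the turn about the tool's x scaled (see below); "hand": the opening, from -1 (shut) to 1 (fully open), so that 0 is half open. In form: [{"x": .., "y": .., "z": .., "spin": .., "hand": ..}, ...]. A call has exactly 5 rows; each row shifts and turns the pose as measured when the row begins, along the tool's axes as they then stand; what a row does not reach is not made up. The controller multiplies each number of a shift by 30 mm and each number of a turn by 10 degrees. A row lasts 1/8 s, in which the tool goes at most 62.5 mm and 10.7 degrees, less where a joint would pass 70% of its speed; a pose out of reach is approached as far as the arm can. A call with a number of a shift or a turn outside -1 to 1 is refused whole. A call with a gripper value outside its range is refused whole. The fingers move at their own pace and stop on an object; FORCE is the grip in N (left out, the last holds). Time passes only in rows, so rows that do not move let the fingers close, or fill a call up. It gives the time, the measured TCP pose, the force and the opening at its end, in the units of the state.
- manip.state(): the state, without advancing time (a new reading comes with each control period).
- manip.snapshot(name): name is "scene" or "top" or "wrist"; returns a dict with "frame" (384x512x3 uint8, red, green, blue), "z_map" (384x512 float32, m along the optical axis (not along the pixel's ray), 0 where there is no reading), "fx", "fy", "cx", "cy" (pixels), "k1" (the pictures are not rectified: a ray, as slopes to the right and down, at radius r is drawn at 1 + k1 r^2 times it, then the intrinsics apply), "rvec" (rotation vector, rad) and "tvec" (3), from world to camera coordinates, as OpenCV has them; the wrist camera has in their place "T_tool_cam" (4x4, takes a point from camera to tool coordinates, whose origin is the TCP and whose axes are the tool frame's). Camera axes: x right, y down, z forward; pixel columns grow to the right and rows downward; lengths in m; the calibration is good to about 2 mm. A picture is of the moment at which its call begins: read the wrist's pose just before it.
- manip.job_done(): hands the job in, once; it reports no verdict.
The state is a dict: "clock": time; "joint_positions": joint angles; "qd": joint speeds; "tau": joint torques, N m; "position": TCP position; "ee_rot": TCP orientation; "force": force on the tool from outside, world axes, zero at the start; "wrist_torque": the same for the moment, N m; "finger_gap": finger opening in m.
Only numpy, scipy, OpenCV 4.12 (cv2) and the standard library are available. Lean on these libraries where they do the work, as an engineer would, in place of code of your own. Each camera call takes 0.05 s, during which the arm holds its last target.

## Working session

There is one attempt and no reset: what is moved stays moved. The work goes in short steps, Python scripts to look and compute and a shell command to move; the robot and the scene stay as the last step left them, time stands still between calls to the robot, and variables do not carry over. Pictures are saved under pics/ and viewed, and the job is handed in when it is done.

```bash
mkdir -p pics; cat > h.py <<'E'
import numpy as np, cv2
from station import manip
def snap(n,save=None):
    s=manip.snapshot(n)
    if save: cv2.imwrite('pics/'+save,cv2.cvtColor(s['frame'],cv2.COLOR_RGB2BGR))
    return s
E
python3 - <<'E'
from h import *
s=manip.state(); print(s, manip.grip_point_offset)
for n in ('scene','top','wrist'):
    d=snap(n,n+'0.png'); np.savez('pics/'+n+'0.npz',**d); print(n,{k:v for k,v in d.items() if k not in('frame','z_map')})
E
```

```text
{'clock': 0.0, 'joint_positions': array([-9.96892203e-01,  3.59378307e-01,  1.10541380e-02, -3.25139639e-04,
       -1.22408692e+00, -2.88093485e-01]), 'qd': array([ 0.00066342,  0.00117379, -0.00178199,  0.00110268,  0.00161277,
        0.00082178]), 'tau': array([ 2.48864953e-04, -5.82727039e+01,  2.93069834e+01,  6.99713454e+00,
        7.24869737e-03, -1.43083153e-04]), 'position': array([ 0.19013171, -0.64716355,  0.22563068]), 'ee_rot': array([1.67184202, 1.56915288, 1.95754193]), 'force': array([-0.05181735,  0.05038806,  0.05554711]), 'wrist_torque': array([-0.00181749,  0.03225724, -0.00076749]), 'finger_gap': 0.08753642710170666} 0.0188
scene {'fx': 454.76784467189316, 'fy': 454.76784467189316, 'cx': 256.8136303216263, 'cy': 189.50713028189432, 'k1': -0.14730213295844996, 'rvec': array([ 1.12725312,  2.39313337, -0.95184347]), 'tvec': array([ 0.23600471, -0.2679788 ,  1.47701807])}
top {'fx': 381.95363036130885, 'fy': 381.95363036130885, 'cx': 260.32445488727654, 'cy': 183.9947470722654, 'k1': -0.05216024809995807, 'rvec': array([ 2.14977616, -2.15362433,  0.12219706]), 'tvec': array([0.07673341, 0.51414875, 1.01226453])}
wrist {'fx': 305.9210071413649, 'fy': 305.9210071413649, 'cx': 257.71895824379885, 'cy': 190.5615753691382, 'k1': 0.0025866094340598676, 'T_tool_cam': array([[-2.10593334e-04, -2.71762581e-01,  9.62364305e-01,
        -1.57976195e-01],
       [ 9.99999794e-01, -6.40333623e-04,  3.80049136e-05,
        -1.32631569e-03],
       [ 6.05905909e-04,  9.62364115e-01,  2.71762660e-01,
        -7.31930380e-02],
       [ 0.00000000e+00,  0.00000000e+00,  0.00000000e+00,
         1.00000000e+00]])}
```

View pics/scene0.png

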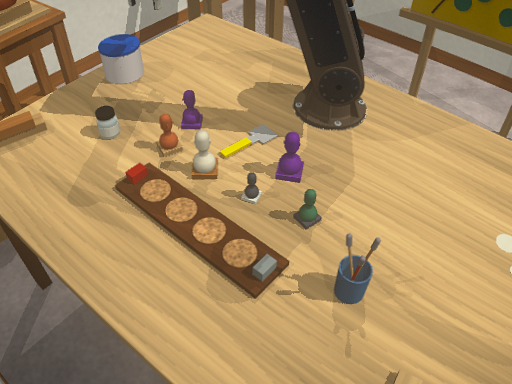

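View pics/top0.png

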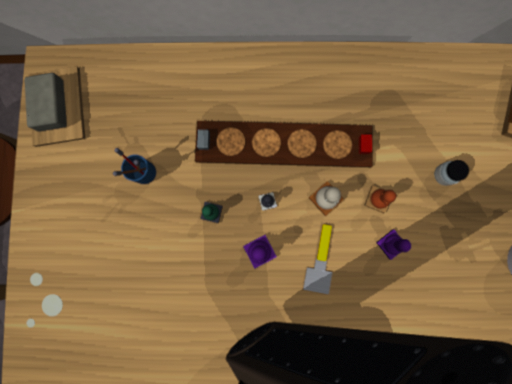

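View pics/wrist0.png

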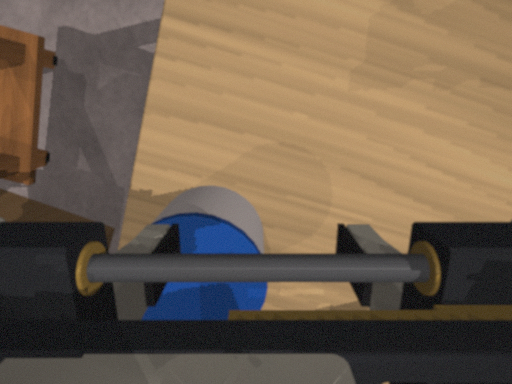

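The scene view (camera facing the robot) shows the board with the red block at (137,172) and the grey one at (264,266). In the top view the board runs across at row 143, red on the right at (366,143), which is the -y side. The white bust is at (327,197), terracotta (381,197), dark (268,201), green (210,211), and the purple look-alikes are at (260,251) and (394,244). The wrist view shows only the paint bucket, under the gripper. Next I measure.

```bash
cat >> h.py <<'E'
def ext(d):
    R=cv2.Rodrigues(np.array(d['rvec']))[0]; return R,np.array(d['tvec'])
def rays(d,uv):
    uv=np.asarray(uv,float).reshape(-1,2)
    K=np.array([[d['fx'],0,d['cx']],[0,d['fy'],d['cy']],[0,0,1]],float)
    return cv2.undistortPoints(uv.reshape(-1,1,2),K,np.array([float(d['k1']),0,0,0])).reshape(-1,2)
def w2c(d,T=None):
    if 'rvec' in d: return ext(d)
    M=np.linalg.inv(T@np.array(d['T_tool_cam'])); return M[:3,:3],M[:3,3]
def plane(d,uv,z,T=None):
    R,t=w2c(d,T); r=rays(d,uv); D=np.c_[r,np.ones(len(r))]@R; C=-R.T@t
    return C+D*((z-C[2])/D[:,2])[:,None]
def cloud(d,mask=None,T=None):
    R,t=w2c(d,T); z=np.array(d['z_map']); m=(z>0) if mask is None else (z>0)&(mask>0)
    v,u=np.nonzero(m); r=rays(d,np.c_[u,v]); zz=z[m][:,None]
    return (np.c_[r,np.ones(len(r))]*zz-t)@R, np.c_[u,v]
def tri(d1,p1,d2,p2,T1=None,T2=None):
    A=[];b=[]
    Cs=[];Ds=[]
    for d,p,T in((d1,p1,T1),(d2,p2,T2)):
        R,t=w2c(d,T); r=rays(d,[p])[0]; D=R.T@np.r_[r,1]; D/=np.linalg.norm(D); Cs.append(-R.T@t);Ds.append(D)
    P=[np.eye(3)-np.outer(D,D) for D in Ds]
    X=np.linalg.solve(P[0]+P[1],P[0]@Cs[0]+P[1]@Cs[1])
    return X,[np.linalg.norm(p@(X-c)) for p,c in zip(P,Cs)]
def toolT():
    s=manip.state(); from scipy.spatial.transform import Rotation as Ro
    T=np.eye(4);T[:3,:3]=Ro.from_euler('xyz',s['ee_rot']).as_matrix();T[:3,3]=s['position'];return T
E
python3 - <<'E'
from h import *
print(toolT().round(3))
for n in('scene','top'):
    d=dict(np.load(f'pics/{n}0.npz')); R,t=ext(d); print(n,'cam at',(-R.T@t).round(3))
    hsv=cv2.cvtColor(d['frame'],cv2.COLOR_RGB2HSV)
    pts={'scene':dict(tall=(203,140),sec=(166,122),third=(310,197),short=(252,180),red=(137,172),grey=(264,266),p1=(155,190),p2=(181,209),p3=(209,230),p4=(240,253),pot=(352,280)),
     'top':dict(tall=(328,196),sec=(386,197),third=(208,210),short=(268,200),red=(366,143),grey=(204,139),p1=(338,144),p2=(302,143),p3=(266,142),p4=(231,141),pot=(137,168))}[n]
    R,t=ext(d)
    for k,(u,v) in pts.items():
        z=d['z_map'][v,u]; r=rays(d,[(u,v)])[0]; print(k,hsv[v,u],((np.r_[r,1]*z-t)@R).round(4))
E
```

```text
[[-0.    -0.282  0.959  0.19 ]
 [ 0.001  0.959  0.282 -0.647]
 [-1.     0.001 -0.     0.226]
 [ 0.     0.     0.     1.   ]]
scene cam at [1.096 0.578 0.88 ]
tall [ 23  54 185] [ 0.486  -0.0875  0.1269]
sec [ 11 171 139] [ 0.4807 -0.2366  0.1081]
third [50 74 93] [0.4478 0.2221 0.0951]
short [17 60 81] [0.4768 0.0684 0.075 ]
red [  4 208 185] [ 0.629  -0.1997  0.0496]
grey [ 45  17 152] [0.6438 0.2412 0.0487]
p1 [ 15 138 176] [ 0.628  -0.1352  0.0234]
p2 [ 16 142 185] [ 0.6304 -0.0351  0.0237]
p3 [ 16 142 180] [0.6333 0.0642 0.0224]
p4 [ 16 139 165] [0.6363 0.1651 0.0214]
pot [ 11 109 105] [0.5522 0.4107 0.0492]
top cam at [0.384 0.064 1.069]
tall [ 20  41 156] [ 0.4718 -0.0922  0.1303]
sec [  8 201 127] [ 0.4701 -0.2404  0.1162]
third [ 76 157  70] [0.4395 0.2082 0.1   ]
short [120  35  51] [0.4662 0.0554 0.0828]
red [  1 249 126] [ 0.6243 -0.2132  0.0494]
grey [99 27 94] [0.6378 0.2305 0.0455]
p1 [ 15 160 147] [ 0.6282 -0.142   0.0209]
p2 [ 14 158 145] [ 0.6318 -0.0412  0.019 ]
p3 [ 15 157 146] [0.6347 0.0599 0.0199]
p4 [ 15 158 136] [0.6375 0.1582 0.0219]
pot [  7 194  59] [0.5539 0.406  0.068 ]
```

```bash
python3 - <<'E'
from h import *
from scipy.optimize import least_squares
D={n:dict(np.load(f'pics/{n}0.npz')) for n in('scene','top')}
pc={}
for n,d in D.items():
    hsv=cv2.cvtColor(d['frame'],cv2.COLOR_RGB2HSV)
    m=cv2.inRange(hsv,(8,100,100),(22,200,255)); x,y=(100,150) if n=='scene' else (196,120)
    X,uv=cloud(d); z=np.zeros(d['z_map'].shape)
    brd=np.zeros(m.shape,np.uint8); ok=(X[:,2]>0.012)&(X[:,2]<0.035)&(X[:,0]>.55)&(X[:,0]<.72); brd[uv[ok,1],uv[ok,0]]=255
    m&=brd; m=cv2.morphologyEx(m,cv2.MORPH_CLOSE,np.ones((5,5)))
    cs=[c for c in cv2.findContours(m,0,2)[0] if cv2.contourArea(c)>250]
    L=[]
    for c in cs:
        P=plane(d,c.reshape(-1,2),0.021); (cx,cy),r=cv2.minEnclosingCircle(P[:,:2].astype(np.float32)); 
        e=cv2.fitEllipse(c); q=plane(d,[e[0]],.021)[0]; L.append((q[1],q,e[0],r))
    L.sort(key=lambda a:a[0]); pc[n]=L
    for l in L: print(n,'pad',l[1].round(4),np.round(l[2],1),round(l[3],4))
for a,b in zip(pc['scene'],pc['top']):
    print('tri',[np.round(x,4) for x in tri(D['scene'],a[2],D['top'],b[2])])
for k,c,zr,r in(('tall',(.478,-.088),(.094,.121),.0195),('sec',(.473,-.239),(.082,.106),.017),('third',(.442,.215),(.069,.09),.0145),('short',(.47,.06),(.057,.074),.012)):
    al=[]
    for n,d in D.items():
        X,_=cloud(d); s=(np.hypot(X[:,0]-c[0],X[:,1]-c[1])<.05)
        H=X[s&(X[:,2]>zr[0])]; al=H[(H[:,2]<zr[1])]
        def f(p): return np.hypot(al[:,0]-p[0],al[:,1]-p[1])-r
        o=least_squares(f,c,loss='soft_l1',f_scale=.002)
        print(k,n,'head fit',o.x.round(4),len(al),'rms',np.sqrt((o.fun**2).mean()).round(4),'maxz',H[:,2].max().round(4), 'mean top', H[H[:,2]>zr[1]].mean(0).round(4))
E
```

```text
scene pad [0.6287 0.023  0.021 ] [198.1 220.8] 0.2552
top pad [ 0.6276 -0.1393  0.021 ] [337.1 144.2] 0.0402
top pad [ 0.6314 -0.0395  0.021 ] [301.5 142.9] 0.0407
top pad [0.6341 0.06   0.021 ] [266.  142.1] 0.0402
top pad [0.6368 0.1599 0.021 ] [230.4 141.3] 0.04
top pad [0.6678 0.6547 0.021 ] [ 59.2 132.1] 0.0781
tri [array([ 0.6088, -0.095 , -0.0569]), array([0.0672, 0.0672])]
tall scene head fit [ 0.4751 -0.1043] 109 rms 0.0016 maxz 0.1416 mean top [ 0.4808 -0.097   0.133 ]
tall top head fit [ 0.478 -0.107] 36 rms 0.0011 maxz 0.1407 mean top [ 0.4771 -0.1045  0.1329]
sec scene head fit [ 0.473  -0.2493] 87 rms 0.0017 maxz 0.1241 mean top [ 0.4785 -0.2445  0.1154]
sec top head fit [ 0.475  -0.2519] 39 rms 0.001 maxz 0.1222 mean top [ 0.4748 -0.2491  0.1154]
third scene head fit [0.4375 0.2153] 62 rms 0.0012 maxz 0.1082 mean top [0.4429 0.218  0.0984]
third top head fit [0.4399 0.2134] 22 rms 0.0009 maxz 0.1042 mean top [0.4397 0.2121 0.0986]
short scene head fit [0.4688 0.0584] 35 rms 0.0015 maxz 0.0871 mean top [0.4726 0.062  0.081 ]
short top head fit [0.471  0.0563] 11 rms 0.0009 maxz 0.0873 mean top [0.471  0.0565 0.0811]
```

```bash
python3 - <<'E'
from h import *
D={n:dict(np.load(f'pics/{n}0.npz')) for n in('scene','top')}
d=D['scene']; hsv=cv2.cvtColor(d['frame'],cv2.COLOR_RGB2HSV)
m=cv2.inRange(hsv,(8,60,115),(25,220,255)); roi=np.zeros_like(m)
X,uv=cloud(d); ok=(X[:,2]>0.012)&(X[:,0]>.575)&(X[:,0]<.69)&(abs(X[:,1]-.01)<.25); roi[uv[ok,1],uv[ok,0]]=255
m&=roi; m=cv2.morphologyEx(m,cv2.MORPH_CLOSE,np.ones((3,3))); m=cv2.morphologyEx(m,cv2.MORPH_OPEN,np.ones((7,7)))
cs=[c for c in cv2.findContours(m,0,2)[0] if cv2.contourArea(c)>250]
T=[(337.1,144.2),(301.5,142.9),(266,142.1),(230.4,141.3)]
L=sorted([cv2.fitEllipse(c)[0] for c in cs],key=lambda e:e[0])
print(np.round(L,1))
for i,e in enumerate(L):
    print(plane(d,[e],.021)[0].round(4)); 
    if len(L)==4: print('tri',[np.round(x,4) for x in tri(d,e,D['top'],T[i])])
E
```

```text
[[155.  190. ]
 [180.6 209.7]
 [208.7 229.9]
 [239.4 252.5]]
[ 0.6266 -0.1372  0.021 ]
tri [array([ 0.6269, -0.1386,  0.0207]), array([0.0012, 0.0012])]
[ 0.6311 -0.0362  0.021 ]
tri [array([ 0.631 , -0.0386,  0.0195]), array([0.0015, 0.0015])]
[0.6327 0.0626 0.021 ]
tri [array([0.6333, 0.0611, 0.0207]), array([0.0015, 0.0015])]
[0.6358 0.1628 0.021 ]
tri [array([0.6362, 0.1612, 0.0201]), array([0.0015, 0.0015])]
```

Top and scene agree on pad and head positions to about 2 mm. The order will be shortest to p4 first, then third, second and tallest, so the gripper body always passes above a shorter neighbour. I'll start by squaring the tool to the world axes.

```bash
python3 -m inch '[{"x":0,"y":-0.27,"z":0.9,"spin":0.82,"hand":1},{"x":0,"y":-0.1,"z":1,"spin":0.82,"hand":1},{"x":0,"y":0,"z":1,"spin":0,"hand":1},{"x":0,"y":0,"z":1,"spin":0,"hand":1},{"x":0,"y":0.3,"z":1,"spin":0,"hand":1}]' 25; python3 -c "
from h import *; print(toolT().round(4))"
```

```text
clock: 0.78
position: [0.3406, -0.638, 0.2242]
ee_rot: [2.092, 1.567, 2.078]
force: [0.0, 0.3, 0.8]
finger_gap: 0.0877
[[-0.002   0.0138  0.9999  0.3406]
 [ 0.0037  0.9999 -0.0138 -0.638 ]
 [-1.      0.0036 -0.0021  0.2242]
 [ 0.      0.      0.      1.    ]]
```

```bash
python3 -m inch '[{"x":0,"y":1,"z":0.8,"spin":-0.08,"hand":1},{"x":0,"y":1,"z":0.8,"spin":0,"hand":1},{"x":0,"y":1,"z":0.5,"spin":0,"hand":1},{"x":0,"y":1,"z":0.5,"spin":0,"hand":1},{"x":0,"y":1,"z":0.4,"spin":0,"hand":1}]'; python3 -m inch '[{"x":0,"y":1,"z":0.2,"spin":0,"hand":1},{"x":0,"y":1,"z":0.2,"spin":0,"hand":1},{"x":0,"y":1,"z":0.2,"spin":0,"hand":1},{"x":0,"y":1,"z":0.1,"spin":0,"hand":1},{"x":0,"y":1,"z":0.1,"spin":0,"hand":1}]'; python3 -m inch '[{"x":0,"y":1,"z":0,"spin":0,"hand":1},{"x":0,"y":1,"z":0,"spin":0,"hand":1},{"x":0,"y":1,"z":0,"spin":0,"hand":1},{"x":0,"y":1,"z":0,"spin":0,"hand":1},{"x":0,"y":1,"z":0,"spin":0,"hand":1}]';  python3 -c "
from h import *; print(toolT().round(4))"
```

```text
clock: 1.4
position: [0.4375, -0.4839, 0.2212]
ee_rot: [2.245, 1.563, 2.247]
force: [0.4, 0.3, 0.0]
finger_gap: 0.0876
clock: 2.02
position: [0.4646, -0.3275, 0.2212]
ee_rot: [2.291, 1.561, 2.296]
force: [0.4, -0.5, 1.0]
finger_gap: 0.0876
clock: 2.65
position: [0.4656, -0.1711, 0.2224]
ee_rot: [2.273, 1.561, 2.281]
force: [-0.4, 0.4, 0.9]
finger_gap: 0.0876
[[-0.0064 -0.0074  1.      0.4656]
 [ 0.0074  0.9999  0.0075 -0.1711]
 [-1.      0.0075 -0.0063  0.2224]
 [ 0.      0.      0.      1.    ]]
```

```bash
python3 -m inch '[{"x":0,"y":1,"z":0,"spin":0.04,"hand":1},{"x":0,"y":1,"z":0,"spin":0,"hand":1},{"x":0,"y":1,"z":0,"spin":0,"hand":1},{"x":0,"y":1,"z":0,"spin":0,"hand":1},{"x":0,"y":1,"z":0.1,"spin":0,"hand":1}]'; python3 -m inch '[{"x":0,"y":1,"z":0,"spin":0,"hand":1},{"x":0,"y":0.9,"z":0,"spin":0,"hand":1},{"x":0,"y":0.4,"z":0,"spin":0,"hand":1},{"x":0,"y":0,"z":0,"spin":0,"hand":1},{"x":0,"y":0,"z":0,"spin":0,"hand":1}]';  python3 - <<'E'
from h import *
T=toolT(); d=snap('wrist','w1.png'); np.savez('pics/w1.npz',T=T,**d); print(T.round(4))
E
```

```text
clock: 3.28
position: [0.4693, -0.0142, 0.2243]
ee_rot: [2.161, 1.561, 2.163]
force: [0.0, -0.1, 0.8]
finger_gap: 0.0876
clock: 3.9
position: [0.4696, 0.0597, 0.2253]
ee_rot: [2.157, 1.561, 2.164]
force: [0.8, 1.1, -0.0]
finger_gap: 0.0876
[[-0.0054 -0.0069  1.      0.4696]
 [ 0.008   0.9999  0.0069  0.0597]
 [-1.      0.008  -0.0053  0.2253]
 [ 0.      0.      0.      1.    ]]
```

View pics/w1.png

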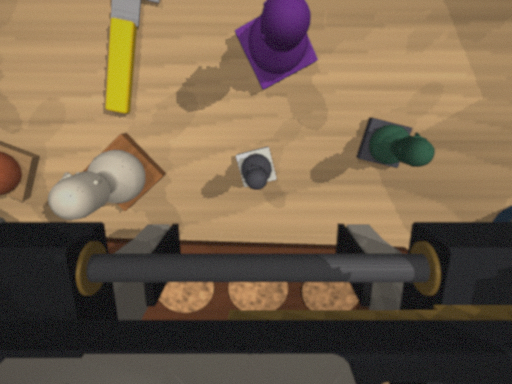

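The wrist view has the board at the bottom (+x) and +y to the right. The dark bust's base is at (256,167) and its head at (257,172). Tallest is at (75,195), green at (415,150) and the purple one at (285,20). Next I refine the head positions from this view.

```bash
cat >> h.py <<'E'
from scipy.optimize import least_squares
def headfit(d,T,c,z0,z1,r,rad=.045):
    X,_=cloud(d,None,T); s=(np.hypot(X[:,0]-c[0],X[:,1]-c[1])<rad)
    H=X[s&(X[:,2]>z0)]; A=H[H[:,2]<z1]
    o=least_squares(lambda p:np.hypot(A[:,0]-p[0],A[:,1]-p[1])-r,c,loss='soft_l1',f_scale=.002)
    return o.x.round(4),len(A),np.sqrt((o.fun**2).mean()).round(4),H[:,2].max().round(4),H[H[:,2]>z1].mean(0).round(4)
E
python3 - <<'E'
from h import *
d=dict(np.load('pics/w1.npz')); T=d['T']
print('short',headfit(d,T,(.47,.0573),.057,.074,.012))
print('third',headfit(d,T,(.4388,.2143),.069,.09,.0145))
print('tall',headfit(d,T,(.4766,-.1057),.094,.121,.0195))
g=d['frame'].max(2); m=((g<110)).astype(np.uint8); m[:130]=0;m[200:]=0;m[:,:235]=0;m[:,285:]=0
hsv=cv2.cvtColor(d['frame'],cv2.COLOR_RGB2HSV)
for uv,z in(((257,165),.08),((257,168),.011)): print(plane(d,[uv],z,T))
w=cv2.inRange(hsv,(0,0,150),(179,45,255)); w[:130]=0;w[200:]=0;w[:,:220]=0;w[:,290:]=0
c=max(cv2.findContours(w,0,2)[0],key=cv2.contourArea); r=cv2.minAreaRect(c); print(r,plane(d,[r[0]],.011,T),plane(d,cv2.boxPoints(r),.011,T).round(4))
E
```

```text
short (array([0.4706, 0.0575]), 82, np.float64(0.0009), np.float64(0.3423), array([0.4453, 0.0574, 0.3219]))
third (array([0.4396, 0.2142]), 314, np.float64(0.0007), np.float64(0.1031), array([0.4389, 0.2102, 0.0979]))
tall (array([ 0.4777, -0.1052]), 686, np.float64(0.0008), np.float64(0.1387), array([ 0.475 , -0.0998,  0.1321]))
[[0.45489786 0.0588052  0.08      ]]
[[0.47167911 0.05933284 0.011     ]]
((255.4118194580078, 166.64707946777344), (33.46991729736328, 33.95498275756836), 75.96376037597656) [[0.46998669 0.05735873 0.011     ]] [[0.4551 0.0322 0.011 ]
 [0.4448 0.0723 0.011 ]
 [0.4853 0.0831 0.011 ]
 [0.4961 0.0418 0.011 ]]
```

```bash
python3 -m inch '[{"x":0.8,"y":-0.1,"z":0.05,"spin":0,"hand":1},{"x":1,"y":0,"z":0,"spin":0,"hand":1},{"x":1,"y":0,"z":0,"spin":0,"hand":1},{"x":0.8,"y":0,"z":0,"spin":0,"hand":1},{"x":0,"y":0,"z":0,"spin":0,"hand":1}]';  python3 - <<'E'
from h import *
T=toolT(); d=snap('wrist','w2.png'); print(T.round(4))
E
```

```text
clock: 4.58
position: [0.4715, 0.0539, 0.1154]
ee_rot: [1.919, 1.562, 1.92]
force: [0.3, -0.2, 0.5]
finger_gap: 0.0879
[[-0.0031 -0.0016  1.      0.4715]
 [ 0.0086  1.      0.0016  0.0539]
 [-1.      0.0086 -0.0031  0.1154]
 [ 0.      0.      0.      1.    ]]
```

View pics/w2.png

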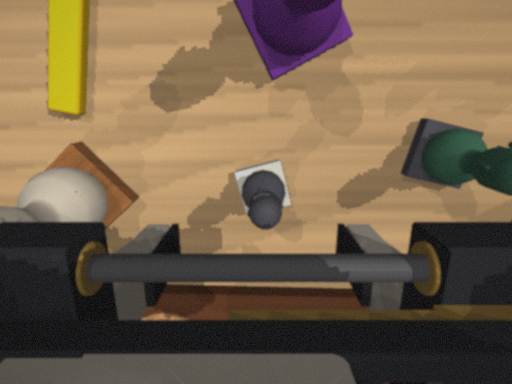

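The dark head is at (264,210), centred between the fingers. I'll finish the descent and close.

```bash
python3 -m inch '[{"x":0.7,"y":0.1,"z":-0.03,"spin":0,"hand":1},{"x":0.8,"y":0,"z":0,"spin":0,"hand":1},{"x":0.7,"y":0,"z":0,"spin":0,"hand":1},{"x":0,"y":0,"z":0,"spin":0,"hand":0.6},{"x":0,"y":0,"z":0,"spin":0,"hand":0.2}]' 25
```

```text
clock: 5.25
position: [0.477, 0.0589, 0.0563]
ee_rot: [0.957, 1.554, 0.959]
force: [0.6, 0.1, 0.6]
finger_gap: 0.0731
```

```bash
python3 -m inch '[{"x":0.25,"y":-0.05,"z":-0.2,"spin":0,"hand":0.2},{"x":0,"y":0,"z":0,"spin":0,"hand":0.2},{"x":0,"y":0,"z":0,"spin":0,"hand":0.2},{"x":0,"y":0,"z":0,"spin":0,"hand":0.2},{"x":0,"y":0,"z":0,"spin":0,"hand":0}]' 25;  python3 -c "
from h import *; print(toolT().round(4), manip.state()['joint_positions'])"
```

```text
clock: 5.88
position: [0.4721, 0.0581, 0.0507]
ee_rot: [0.857, 1.551, 0.859]
force: [-0.0, 0.1, 0.1]
finger_gap: 0.0473
[[ 0.0132 -0.0021  0.9999  0.4721]
 [ 0.0153  0.9999  0.0019  0.0581]
 [-0.9998  0.0153  0.0132  0.0507]
 [ 0.      0.      0.      1.    ]] [ 0.53180545  0.22310304 -0.65093544 -0.01036686 -0.67764179 -2.09258683]
```

```bash
python3 -m inch '[{"x":0.12,"y":0,"z":-0.05,"spin":0,"hand":-0.2},{"x":0,"y":0,"z":0,"spin":0,"hand":-1},{"x":0,"y":0,"z":0,"spin":0,"hand":-1},{"x":0,"y":0,"z":0,"spin":0,"hand":-1},{"x":0,"y":0,"z":0,"spin":0,"hand":-1}]' 25;  python3 -c "
from h import *; print(toolT().round(4))"
```

```text
clock: 6.5
position: [0.4707, 0.0583, 0.0468]
ee_rot: [0.859, 1.551, 0.861]
force: [0.2, 0.2, 0.6]
finger_gap: 0.0227
[[ 0.0132 -0.0021  0.9999  0.4707]
 [ 0.0154  0.9999  0.0019  0.0583]
 [-0.9998  0.0153  0.0132  0.0468]
 [ 0.      0.      0.      1.    ]]
```

```bash
python3 -m inch '[{"x":-0.3,"y":0,"z":0,"spin":0,"hand":-1},{"x":-0.8,"y":0,"z":0,"spin":0,"hand":-1},{"x":-0.8,"y":0,"z":0,"spin":0,"hand":-1},{"x":-0.6,"y":0.3,"z":0.3,"spin":0,"hand":-1},{"x":0,"y":0.4,"z":0.6,"spin":0,"hand":-1}]' 25;  python3 -m inch '[{"x":0,"y":0.5,"z":0.8,"spin":0,"hand":-1},{"x":0,"y":0.5,"z":0.8,"spin":0,"hand":-1},{"x":0,"y":0.5,"z":0.8,"spin":0,"hand":-1},{"x":0,"y":0.5,"z":0.8,"spin":0,"hand":-1},{"x":0,"y":0,"z":0,"spin":0,"hand":-1}]' 25; python3 - <<'E'
from h import *
T=toolT(); d=snap('wrist','w3.png'); np.savez('pics/w3.npz',T=T,**d); print(T.round(4))
E
```

```text
clock: 7.12
position: [0.4953, 0.0773, 0.1267]
ee_rot: [0.897, 1.552, 0.899]
force: [-0.3, 0.2, -1.9]
finger_gap: 0.0229
clock: 7.75
position: [0.5945, 0.1394, 0.1319]
ee_rot: [0.867, 1.55, 0.868]
force: [-0.8, 0.1, -1.6]
finger_gap: 0.0226
[[ 0.0132 -0.0013  0.9999  0.5945]
 [ 0.0156  0.9999  0.0011  0.1394]
 [-0.9998  0.0156  0.0133  0.1319]
 [ 0.      0.      0.      1.    ]]
```

View pics/w3.png

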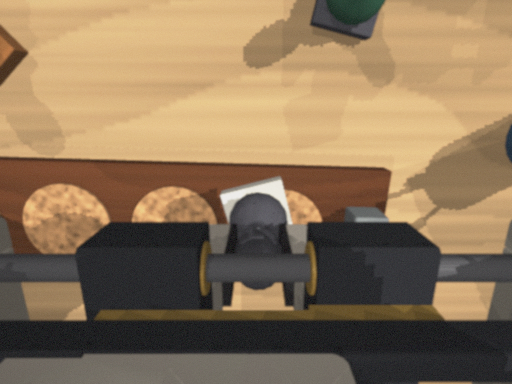

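The bust is held upright. Its white base, around (255,200), is partly over pad 4; pad 3 is at (172,215) and pad 2 at (65,220). I'll check the pads in this view.

```bash
python3 - <<'E'
from h import *
d=dict(np.load('pics/w3.npz')); T=d['T']; hsv=cv2.cvtColor(d['frame'],cv2.COLOR_RGB2HSV)
m=cv2.inRange(hsv,(8,60,120),(25,220,255)); m[:172]=0; m[250:]=0; m[:,:15]=0; m[:,118:]=0
m=cv2.morphologyEx(cv2.morphologyEx(m,cv2.MORPH_CLOSE,np.ones((3,3))),cv2.MORPH_OPEN,np.ones((7,7)))
c=max(cv2.findContours(m,0,2)[0],key=cv2.contourArea); e=cv2.fitEllipse(c); print(e,plane(d,[e[0]],.021,T))
P=plane(d,c.reshape(-1,2),.021,T)
o=least_squares(lambda p:np.hypot(P[:,0]-p[0],P[:,1]-p[1])-.04,P.mean(0)[:2],loss='soft_l1',f_scale=.002); print('p2 circle fit',o.x)
X,uv=cloud(d,m,T); print('depth z',np.median(X[:,2]))
E
```

```text
((67.36454772949219, 206.83956909179688), (77.34170532226562, 101.25005340576172), 44.42909240722656) [[ 0.61395237 -0.03481839  0.021     ]]
p2 circle fit [ 0.62079286 -0.03949789]
depth z 0.020571738795599776
```

```bash
python3 - <<'E'
from h import *
d=dict(np.load('pics/w3.npz')); T=d['T']; hsv=cv2.cvtColor(d['frame'],cv2.COLOR_RGB2HSV)
m=cv2.inRange(hsv,(8,40,105),(25,220,255)); m[:172]=0; m[263:]=0; m[:,:15]=0; m[:,118:]=0
m=cv2.morphologyEx(cv2.morphologyEx(m,cv2.MORPH_CLOSE,np.ones((5,5))),cv2.MORPH_OPEN,np.ones((5,5)))
c=cv2.convexHull(max(cv2.findContours(m,0,2)[0],key=cv2.contourArea)); print(cv2.boundingRect(c))
P=plane(d,c.reshape(-1,2),.021,T); P=P[c[:,0,1]<250]
for r in (None,):
    o=least_squares(lambda p:np.hypot(P[:,0]-p[0],P[:,1]-p[1])-p[2],[*P.mean(0)[:2],.04],loss='soft_l1',f_scale=.002); print(o.x)
E
```

```text
(15, 172, 103, 82)
[ 0.61372151 -0.03467165  0.05273505]
```

```bash
python3 - <<'E'
from h import *
d=dict(np.load('pics/w3.npz')); T=d['T']; f=d['frame']; hsv=cv2.cvtColor(f,cv2.COLOR_RGB2HSV)
for x in (5,15,40,66,100,115,125): print(x,hsv[220,x],hsv[195,x])
print([tuple(hsv[y,66]) for y in range(160,262,8)])
m=cv2.inRange(f,(130,90,50),(255,255,255)); m[:176]=0; m[250:]=0; m[:,:15]=0; m[:,120:]=0
m=cv2.morphologyEx(m,cv2.MORPH_OPEN,np.ones((3,3))); m=cv2.morphologyEx(m,cv2.MORPH_CLOSE,np.ones((5,5)))
c=cv2.convexHull(max(cv2.findContours(m,0,2)[0],key=cv2.contourArea)); print(cv2.boundingRect(c))
P=plane(d,c.reshape(-1,2),.021,T); P=P[c[:,0,1]<245]
o=least_squares(lambda p:np.hypot(P[:,0]-p[0],P[:,1]-p[1])-p[2],[*P.mean(0)[:2],.04],loss='soft_l1',f_scale=.002); print(o.x)
E
```

```text
5 [10 77 86] [ 11 151 120]
15 [ 11 139  97] [  9 140 124]
40 [ 15 123 188] [ 15 125 217]
66 [ 15 127 148] [ 18 113 235]
100 [ 15 125 198] [ 11 146 119]
115 [ 12 148 107] [ 11 150 119]
125 [ 11 146 108] [ 11 154 119]
[(np.uint8(11), np.uint8(159), np.uint8(77)), (np.uint8(10), np.uint8(153), np.uint8(125)), (np.uint8(10), np.uint8(155), np.uint8(120)), (np.uint8(14), np.uint8(128), np.uint8(151)), (np.uint8(14), np.uint8(123), np.uint8(220)), (np.uint8(16), np.uint8(120), np.uint8(229)), (np.uint8(15), np.uint8(126), np.uint8(200)), (np.uint8(15), np.uint8(123), np.uint8(158)), (np.uint8(14), np.uint8(127), np.uint8(177)), (np.uint8(15), np.uint8(124), np.uint8(166)), (np.uint8(15), np.uint8(126), np.uint8(166)), (np.uint8(14), np.uint8(128), np.uint8(151)), (np.uint8(140), np.uint8(13), np.uint8(58))]
(22, 183, 88, 67)
[ 0.63091807 -0.03826882  0.04028247]
```

Pad 2 in the wrist view is at (0.6309, -0.0383), agreeing with the other cameras. Now over pad 4.

```bash
python3 -m inch '[{"x":0,"y":0.35,"z":0.65,"spin":0,"hand":-1},{"x":0,"y":0.32,"z":0.65,"spin":0,"hand":-1},{"x":0.7,"y":0,"z":0,"spin":0,"hand":-1},{"x":0.7,"y":0,"z":0,"spin":0,"hand":-1},{"x":0,"y":0,"z":0,"spin":0,"hand":-1}]' 25;  python3 -c "
from h import *; print(toolT().round(4))"
```

```text
clock: 8.43
position: [0.63, 0.1576, 0.0917]
ee_rot: [0.975, 1.552, 0.975]
force: [-0.6, -0.0, -1.4]
finger_gap: 0.0224
[[ 1.050e-02  4.000e-04  9.999e-01  6.300e-01]
 [ 1.540e-02  9.999e-01 -5.000e-04  1.576e-01]
 [-9.998e-01  1.540e-02  1.050e-02  9.170e-02]
 [ 0.000e+00  0.000e+00  0.000e+00  1.000e+00]]
```

```bash
python3 -m inch '[{"x":0,"y":0.13,"z":0.22,"spin":0,"hand":-1},{"x":0.3,"y":0,"z":0,"spin":0,"hand":-1},{"x":0.3,"y":0,"z":0,"spin":0,"hand":-1},{"x":0,"y":0,"z":0,"spin":0,"hand":-1},{"x":0,"y":0,"z":0,"spin":0,"hand":-1}]' 25;  python3 -c "
from h import *; print(toolT().round(4))"
```

```text
clock: 9.05
position: [0.6377, 0.1621, 0.0756]
ee_rot: [0.901, 1.55, 0.9]
force: [-0.5, -0.6, -0.9]
finger_gap: 0.0225
[[ 1.320e-02  2.000e-04  9.999e-01  6.377e-01]
 [ 1.660e-02  9.999e-01 -4.000e-04  1.621e-01]
 [-9.998e-01  1.660e-02  1.310e-02  7.560e-02]
 [ 0.000e+00  0.000e+00  0.000e+00  1.000e+00]]
```

```bash
python3 -m inch '[{"x":0.2,"y":-0.02,"z":-0.04,"spin":0,"hand":-1},{"x":0.1,"y":0,"z":0,"spin":0,"hand":-1},{"x":0,"y":0,"z":0,"spin":0,"hand":-1},{"x":0,"y":0,"z":0,"spin":0,"hand":-1},{"x":0,"y":0,"z":0,"spin":0,"hand":-1}]' 25;  python3 -c "
from h import *; print(toolT()[:3,3].round(4))"
```

```text
clock: 9.68
position: [0.6376, 0.1622, 0.0679]
ee_rot: [0.832, 1.547, 0.833]
force: [-0.2, 0.2, 0.3]
finger_gap: 0.0231
[0.6376 0.1622 0.0679]
```

Contact: the carried weight is off the wrist. Releasing slowly.

```bash
python3 -m inch '[{"x":0.03,"y":0,"z":0,"spin":0,"hand":-1},{"x":0,"y":0,"z":0,"spin":0,"hand":-0.4},{"x":0,"y":0,"z":0,"spin":0,"hand":-0.3},{"x":0,"y":0,"z":0,"spin":0,"hand":0},{"x":0,"y":0,"z":0,"spin":0,"hand":0.4}]' 25; python3 -m inch '[{"x":-0.5,"y":0,"z":0,"spin":0,"hand":0.4},{"x":-0.9,"y":0,"z":0,"spin":0,"hand":0.6},{"x":-1,"y":0,"z":0,"spin":0,"hand":1},{"x":-1,"y":0.3,"z":-0.8,"spin":0,"hand":1},{"x":-0.3,"y":0.3,"z":-1,"spin":0,"hand":1}]' 25; python3 - <<'E'
from h import *
T=toolT(); print(T.round(4)); d=snap('wrist','w4.png'); np.savez('pics/w4.npz',T=T,**d)
t=snap('top','t4.png');s=snap('scene','s4.png')
print('tri-check short top',headfit(t,None,(.6363,.1613),.078,.095,.012),headfit(s,None,(.6363,.1613),.078,.095,.012))
E
```

```text
clock: 10.3
position: [0.6379, 0.1623, 0.0674]
ee_rot: [0.815, 1.546, 0.815]
force: [-0.0, -0.4, 0.4]
finger_gap: 0.0453
clock: 10.92
position: [0.5825, 0.1777, 0.1839]
ee_rot: [0.78, 1.547, 0.779]
force: [-0.2, 0.0, 0.2]
finger_gap: 0.0872
[[ 1.720e-02  8.000e-04  9.999e-01  5.825e-01]
 [ 1.690e-02  9.999e-01 -1.100e-03  1.777e-01]
 [-9.997e-01  1.690e-02  1.710e-02  1.839e-01]
 [ 0.000e+00  0.000e+00  0.000e+00  1.000e+00]]
tri-check short top (array([0.6363, 0.1613]), 0, np.float64(nan), np.float64(0.6291), array([0.6054, 0.1628, 0.6153])) (array([0.6353, 0.1625]), 48, np.float64(0.0007), np.float64(0.6179), array([0.6166, 0.1739, 0.4615]))h.py:39: RuntimeWarning: Mean of empty slice.
  return o.x.round(4),len(A),np.sqrt((o.fun**2).mean()).round(4),H[:,2].max().round(4),H[H[:,2]>z1].mean(0).round(4)
  ret = ret.dtype.type(ret / rcount)
```

View pics/s4.png

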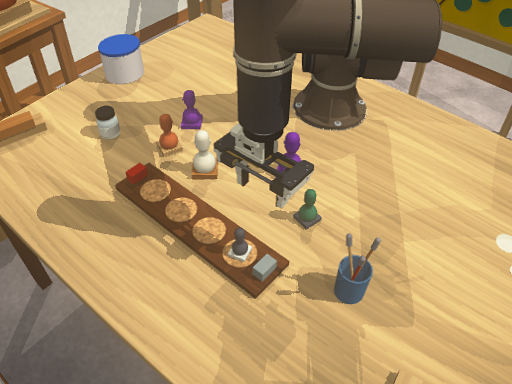

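View pics/w4.png

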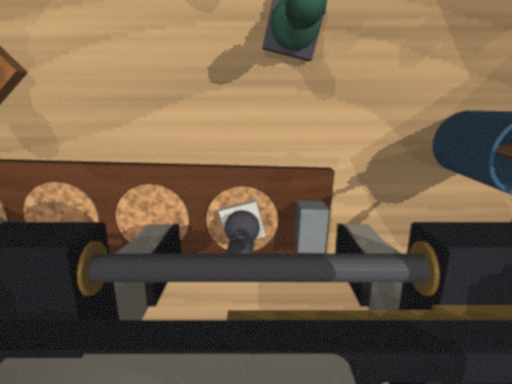

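Short bust stands upright on pad 4 (wrist view: white base at (241,218) inside the pad at (241,218); scene fit within 1 mm of the pad centre). Next the green one.

```bash
python3 -m inch '[{"x":0,"y":0.3,"z":-1,"spin":0,"hand":1},{"x":0,"y":0.3,"z":-1,"spin":0,"hand":1},{"x":0,"y":0.2,"z":-1,"spin":0,"hand":1},{"x":0,"y":0.2,"z":-1,"spin":0,"hand":1},{"x":0.3,"y":0.1,"z":-0.6,"spin":0,"hand":1}]' 25; python3 -m inch '[{"x":0.6,"y":0,"z":0,"spin":0,"hand":1},{"x":0.6,"y":0,"z":0,"spin":0,"hand":1},{"x":0,"y":0,"z":0,"spin":0,"hand":1},{"x":0,"y":0,"z":0,"spin":0,"hand":1},{"x":0,"y":0,"z":0,"spin":0,"hand":1}]' 25; python3 - <<'E'
from h import *
T=toolT(); print(T.round(4)); d=snap('wrist','w5.png'); np.savez('pics/w5.npz',T=T,**d)
print(headfit(d,T,(.4394,.2142),.069,.09,.0145,.025))
E
```

```text
clock: 11.7
position: [0.4436, 0.2114, 0.1734]
ee_rot: [0.759, 1.546, 0.758]
force: [-0.0, 0.0, 0.6]
finger_gap: 0.088
clock: 12.32
position: [0.4455, 0.2126, 0.1386]
ee_rot: [0.732, 1.545, 0.732]
force: [-0.6, -0.8, -0.8]
finger_gap: 0.0876
[[ 1.950e-02 -1.000e-04  9.998e-01  4.455e-01]
 [ 1.750e-02  9.998e-01 -2.000e-04  2.126e-01]
 [-9.997e-01  1.750e-02  1.950e-02  1.386e-01]
 [ 0.000e+00  0.000e+00  0.000e+00  1.000e+00]]
(array([0.4396, 0.2141]), 310, np.float64(0.001), np.float64(0.2547), array([0.4202, 0.2152, 0.228 ]))
```

View pics/w5.png

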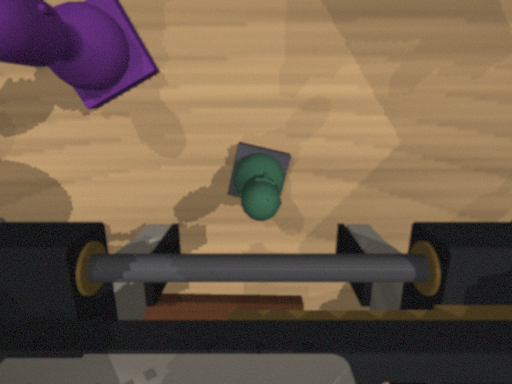

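Green head at (262,195), centred between the fingers and at the expected place. Descending.

```bash
python3 -m inch '[{"x":0.6,"y":0,"z":-0.28,"spin":0,"hand":1},{"x":0.8,"y":0,"z":-0.03,"spin":0,"hand":1},{"x":0.8,"y":0,"z":-0.03,"spin":0,"hand":1},{"x":0.4,"y":0,"z":0,"spin":0,"hand":0.6},{"x":0,"y":0,"z":0,"spin":0,"hand":0.3}]' 25; python3 - <<'E'
from h import *
T=toolT(); print(T.round(4)); print((T[:3,3]-.0188*T[:3,0]).round(4))
E
```

```text
clock: 13.0
position: [0.439, 0.2158, 0.0616]
ee_rot: [0.733, 1.538, 0.734]
force: [-0.3, -0.6, -0.8]
finger_gap: 0.0733
[[ 2.430e-02 -4.000e-04  9.997e-01  4.390e-01]
 [ 2.190e-02  9.998e-01 -1.000e-04  2.158e-01]
 [-9.995e-01  2.190e-02  2.430e-02  6.160e-02]
 [ 0.000e+00  0.000e+00  0.000e+00  1.000e+00]]
[0.4385 0.2154 0.0804]
```

```bash
python3 -m inch '[{"x":0.03,"y":-0.05,"z":0.03,"spin":0,"hand":0},{"x":0,"y":0,"z":0,"spin":0,"hand":-0.2},{"x":0,"y":0,"z":0,"spin":0,"hand":-1},{"x":0,"y":0,"z":0,"spin":0,"hand":-1},{"x":0,"y":0,"z":0,"spin":0,"hand":-1}]' 25; python3 - <<'E'
from h import *
T=toolT(); print(T.round(4)); print((T[:3,3]-.0188*T[:3,0]).round(4))
E
```

```text
clock: 13.62
position: [0.4413, 0.2153, 0.0632]
ee_rot: [0.736, 1.534, 0.736]
force: [-0.3, -0.2, 0.2]
finger_gap: 0.0283
[[ 2.720e-02 -7.000e-04  9.996e-01  4.413e-01]
 [ 2.470e-02  9.997e-01  0.000e+00  2.153e-01]
 [-9.993e-01  2.470e-02  2.720e-02  6.320e-02]
 [ 0.000e+00  0.000e+00  0.000e+00  1.000e+00]]
[0.4408 0.2148 0.082 ]
```

```bash
python3 -m inch '[{"x":-0.4,"y":0,"z":0,"spin":0,"hand":-1},{"x":-0.9,"y":0,"z":0,"spin":0,"hand":-1},{"x":-0.9,"y":0,"z":0.1,"spin":0,"hand":-1},{"x":-0.6,"y":-0.4,"z":0.4,"spin":0,"hand":-1},{"x":0,"y":-0.6,"z":0.8,"spin":0,"hand":-1}]' 30;  python3 -m inch '[{"x":0,"y":-0.75,"z":0.9,"spin":0,"hand":-1},{"x":0,"y":-0.75,"z":0.9,"spin":0,"hand":-1},{"x":0,"y":-0.75,"z":0.9,"spin":0,"hand":-1},{"x":0,"y":-0.75,"z":0.9,"spin":0,"hand":-1},{"x":0,"y":-0.6,"z":0.7,"spin":0,"hand":-1}]' 30; python3 -c "
from h import *; print(toolT().round(4))"
```

```text
clock: 14.25
position: [0.4771, 0.1828, 0.1527]
ee_rot: [0.734, 1.535, 0.737]
force: [1.4, 0.6, -2.3]
finger_gap: 0.0277
clock: 14.88
position: [0.6098, 0.0719, 0.1577]
ee_rot: [0.744, 1.532, 0.748]
force: [-0.0, 0.2, -1.7]
finger_gap: 0.0278
[[ 0.0282 -0.005   0.9996  0.6098]
 [ 0.0262  0.9996  0.0043  0.0719]
 [-0.9993  0.0261  0.0283  0.1577]
 [ 0.      0.      0.      1.    ]]
```

```bash
python3 -m inch '[{"x":0.3,"y":-0.25,"z":0.55,"spin":0,"hand":-1},{"x":0.7,"y":0,"z":0.1,"spin":0,"hand":-1},{"x":0.6,"y":0,"z":0,"spin":0,"hand":-1},{"x":0,"y":0,"z":0,"spin":0,"hand":-1},{"x":0,"y":0,"z":0,"spin":0,"hand":-1}]' 30; python3 -c "
from h import *; print(toolT().round(4))"
```

```text
clock: 15.5
position: [0.6318, 0.0649, 0.1083]
ee_rot: [0.765, 1.533, 0.768]
force: [-0.0, -0.8, -0.9]
finger_gap: 0.0275
[[ 0.0269 -0.0032  0.9996  0.6318]
 [ 0.026   0.9997  0.0025  0.0649]
 [-0.9993  0.0259  0.027   0.1083]
 [ 0.      0.      0.      1.    ]]
```

```bash
python3 -m inch '[{"x":0.2,"y":-0.13,"z":0.1,"spin":0,"hand":-1},{"x":0.3,"y":0,"z":0,"spin":0,"hand":-1},{"x":0.2,"y":0,"z":0,"spin":0,"hand":-1},{"x":0,"y":0,"z":0,"spin":0,"hand":-1},{"x":0,"y":0,"z":0,"spin":0,"hand":-1}]' 30; python3 -c "
from h import *; print(toolT().round(4))"
```

```text
clock: 16.12
position: [0.636, 0.062, 0.0874]
ee_rot: [0.741, 1.531, 0.745]
force: [-0.1, -0.4, -1.8]
finger_gap: 0.0277
[[ 0.029  -0.0042  0.9996  0.636 ]
 [ 0.0267  0.9996  0.0034  0.062 ]
 [-0.9992  0.0266  0.0291  0.0874]
 [ 0.      0.      0.      1.    ]]
```

```bash
python3 -m inch '[{"x":0.1,"y":0,"z":-0.03,"spin":0,"hand":-1},{"x":0.05,"y":0,"z":0,"spin":0,"hand":-1},{"x":0.03,"y":0,"z":0,"spin":0,"hand":-1},{"x":0,"y":0,"z":0,"spin":0,"hand":-1},{"x":0,"y":0,"z":0,"spin":0,"hand":-1}]' 30; python3 -c "
from h import *; print(toolT()[:3,3].round(4))"
```

```text
clock: 16.75
position: [0.6363, 0.0626, 0.0845]
ee_rot: [0.696, 1.529, 0.701]
force: [0.2, -0.2, -2.7]
finger_gap: 0.0277
[0.6363 0.0626 0.0845]
```

```bash
python3 -m inch '[{"x":0.07,"y":-0.02,"z":-0.03,"spin":0,"hand":-1},{"x":0.05,"y":0,"z":0,"spin":0,"hand":-1},{"x":0.03,"y":0,"z":0,"spin":0,"hand":-1},{"x":0,"y":0,"z":0,"spin":0,"hand":-1},{"x":0,"y":0,"z":0,"spin":0,"hand":-1}]' 30; python3 -c "
from h import *; print(toolT()[:3,3].round(4))"
```

```text
clock: 17.38
position: [0.6375, 0.0628, 0.0844]
ee_rot: [0.632, 1.524, 0.639]
force: [0.1, -0.0, 0.4]
finger_gap: 0.0277
[0.6375 0.0628 0.0844]
```

```bash
python3 -m inch '[{"x":0,"y":0,"z":0,"spin":0,"hand":-0.3},{"x":0,"y":0,"z":0,"spin":0,"hand":-0.2},{"x":0,"y":0,"z":0,"spin":0,"hand":0},{"x":0,"y":0,"z":0,"spin":0,"hand":0.2},{"x":-0.2,"y":0,"z":0,"spin":0,"hand":0.4}]' 25; python3 -m inch '[{"x":-0.7,"y":0,"z":0,"spin":0,"hand":0.6},{"x":-0.9,"y":0,"z":0,"spin":0,"hand":0.6},{"x":-1,"y":0,"z":0,"spin":0,"hand":1},{"x":-1,"y":-0.3,"z":-0.5,"spin":0,"hand":1},{"x":-0.3,"y":-0.6,"z":-1,"spin":0,"hand":1}]' 25; python3 - <<'E'
from h import *
T=toolT(); print(T.round(4)); d=snap('wrist','w6.png'); np.savez('pics/w6.npz',T=T,**d)
s=snap('scene','s6.png'); print(headfit(s,None,(.6335,.0613),.09,.111,.0145,.03))
E
```

```text
clock: 18.0
position: [0.6375, 0.0626, 0.0898]
ee_rot: [0.633, 1.524, 0.64]
force: [-0.3, 0.2, 0.8]
finger_gap: 0.0573
clock: 18.62
position: [0.5887, 0.0321, 0.2089]
ee_rot: [0.615, 1.525, 0.622]
force: [0.2, 0.0, 0.4]
finger_gap: 0.0868
[[ 0.0374 -0.0083  0.9993  0.5887]
 [ 0.0268  0.9996  0.0073  0.0321]
 [-0.9989  0.0265  0.0376  0.2089]
 [ 0.      0.      0.      1.    ]]
(array([0.6342, 0.0622]), 76, np.float64(0.0012), np.float64(0.5775), array([0.614 , 0.0505, 0.453 ]))
```

View pics/w6.png

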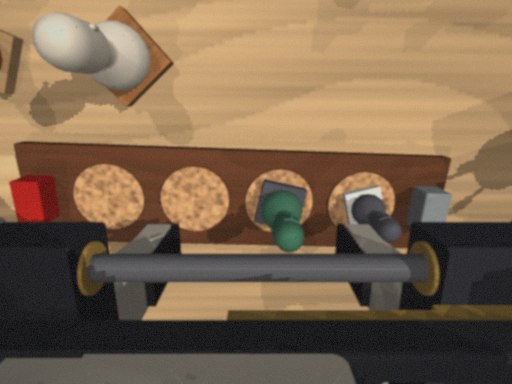

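View pics/s6.png

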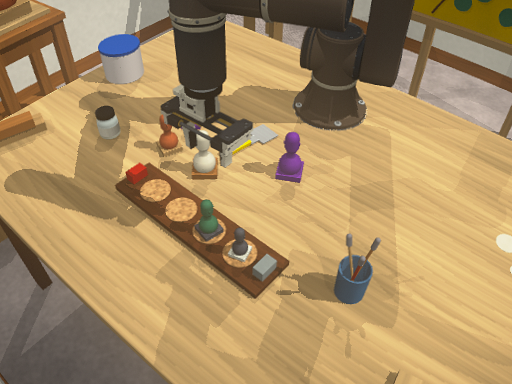

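Green stands on pad 3 (wrist view: base at (281,203), pad at (279,203)); scene fit is 1.5 mm off centre. Next terracotta.

```bash
python3 -m inch '[{"x":0,"y":-1,"z":-0.6,"spin":-0.04,"hand":1},{"x":0,"y":-1,"z":-0.6,"spin":0,"hand":1},{"x":0,"y":-1,"z":-0.5,"spin":0,"hand":1},{"x":0,"y":-1,"z":-0.5,"spin":0,"hand":1},{"x":0,"y":-1,"z":-0.4,"spin":0,"hand":1}]' 25; python3 -m inch '[{"x":0,"y":-1,"z":-0.4,"spin":0,"hand":1},{"x":0,"y":-1,"z":-0.4,"spin":0,"hand":1},{"x":0,"y":-1,"z":-0.3,"spin":0,"hand":1},{"x":0,"y":-0.8,"z":-0.1,"spin":0,"hand":1},{"x":0,"y":0,"z":0,"spin":0,"hand":1}]' 25; python3 - <<'E'
from h import *
T=toolT(); print(T.round(4)); d=snap('wrist','w7.png'); np.savez('pics/w7.npz',T=T,**d)
print(headfit(d,T,(.474,-.2506),.082,.106,.017,.035)); print('tall',headfit(d,T,(.4775,-.1054),.094,.121,.0195,.035))
E
```

```text
clock: 19.35
position: [0.5096, -0.1222, 0.2037]
ee_rot: [0.593, 1.522, 0.611]
force: [0.5, -0.6, 0.2]
finger_gap: 0.0872
clock: 19.98
position: [0.4747, -0.2418, 0.2003]
ee_rot: [0.566, 1.521, 0.582]
force: [0.1, -0.4, 0.7]
finger_gap: 0.0877
[[ 0.0416 -0.016   0.999   0.4747]
 [ 0.0274  0.9995  0.0148 -0.2418]
 [-0.9988  0.0267  0.042   0.2003]
 [ 0.      0.      0.      1.    ]]
(array([ 0.4751, -0.2512]), 284, np.float64(0.0012), np.float64(0.3162), array([ 0.4464, -0.2505,  0.2899]))
tall (array([ 0.4778, -0.105 ]), 792, np.float64(0.0013), np.float64(0.1396), array([ 0.4748, -0.1101,  0.1321]))
```

View pics/w7.png

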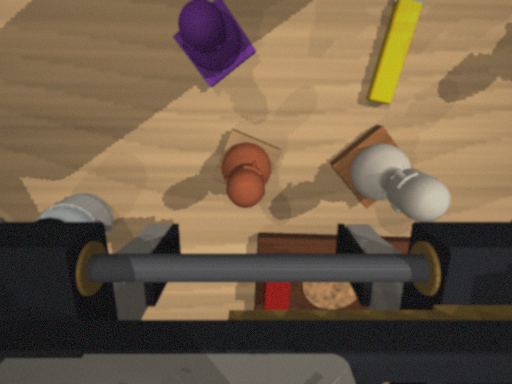

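Terracotta head at (245,185), purple at (205,30), white at (415,190). Descending with corrections.

```bash
python3 -m inch '[{"x":0.6,"y":-0.4,"z":-0.14,"spin":0,"hand":1},{"x":0.8,"y":0,"z":0,"spin":0,"hand":1},{"x":0.8,"y":0,"z":0,"spin":0,"hand":1},{"x":0.7,"y":0,"z":0,"spin":0,"hand":1},{"x":0,"y":0,"z":0,"spin":0,"hand":1}]' 25; python3 - <<'E'
from h import *
T=toolT(); print(T.round(4)); print((T[:3,3]-.0188*T[:3,0]).round(4))
E
```

```text
clock: 20.65
position: [0.4767, -0.2479, 0.1122]
ee_rot: [0.533, 1.519, 0.552]
force: [-0.3, 0.2, 0.7]
finger_gap: 0.0876
[[ 0.0445 -0.0195  0.9988  0.4767]
 [ 0.0274  0.9995  0.0183 -0.2479]
 [-0.9986  0.0266  0.045   0.1122]
 [ 0.      0.      0.      1.    ]]
[ 0.4759 -0.2484  0.131 ]
```

```bash
python3 -m inch '[{"x":0.5,"y":-0.14,"z":-0.09,"spin":0,"hand":1},{"x":0.5,"y":0,"z":0,"spin":0,"hand":1},{"x":0.3,"y":0,"z":0,"spin":0,"hand":0.7},{"x":0,"y":0,"z":0,"spin":0,"hand":0.5},{"x":0,"y":0,"z":0,"spin":0,"hand":0.3}]' 25; python3 - <<'E'
from h import *
T=toolT(); print(T.round(4)); print((T[:3,3]-.0188*T[:3,0]).round(4))
E
```

```text
clock: 21.28
position: [0.4775, -0.2509, 0.0725]
ee_rot: [0.494, 1.517, 0.514]
force: [0.2, 0.7, -0.1]
finger_gap: 0.0634
[[ 0.0471 -0.0209  0.9987  0.4775]
 [ 0.0266  0.9995  0.0196 -0.2509]
 [-0.9985  0.0256  0.0476  0.0725]
 [ 0.      0.      0.      1.    ]]
[ 0.4766 -0.2514  0.0913]
```

```bash
python3 -m inch '[{"x":-0.06,"y":0,"z":-0.05,"spin":0,"hand":0},{"x":0,"y":0,"z":0,"spin":0,"hand":-1},{"x":0,"y":0,"z":0,"spin":0,"hand":-1},{"x":0,"y":0,"z":0,"spin":0,"hand":-1},{"x":0,"y":0,"z":0,"spin":0,"hand":-1}]' 30; python3 - <<'E'
from h import *
T=toolT(); print(T.round(4)); print((T[:3,3]-.0188*T[:3,0]).round(4))
E
```

```text
clock: 21.9
position: [0.4761, -0.2511, 0.0755]
ee_rot: [0.476, 1.515, 0.496]
force: [-0.6, -0.2, -0.7]
finger_gap: 0.0328
[[ 0.0488 -0.0208  0.9986  0.4761]
 [ 0.0264  0.9995  0.0195 -0.2511]
 [-0.9985  0.0254  0.0493  0.0755]
 [ 0.      0.      0.      1.    ]]
[ 0.4752 -0.2515  0.0942]
```

```bash
python3 -m inch '[{"x":-0.4,"y":0,"z":0,"spin":0,"hand":-1},{"x":-0.9,"y":0,"z":0,"spin":0,"hand":-1},{"x":-0.9,"y":0,"z":0.2,"spin":0,"hand":-1},{"x":-0.6,"y":0,"z":0.7,"spin":0,"hand":-1},{"x":0,"y":0.2,"z":0.9,"spin":0,"hand":-1}]' 30;  python3 -m inch '[{"x":0,"y":0.4,"z":0.9,"spin":0.05,"hand":-1},{"x":0,"y":0.5,"z":0.9,"spin":0.05,"hand":-1},{"x":0,"y":0.7,"z":0.8,"spin":0,"hand":-1},{"x":0,"y":0.9,"z":0.6,"spin":0,"hand":-1},{"x":0,"y":0.9,"z":0.2,"spin":0,"hand":-1}]' 30; python3 -c "
from h import *; print(toolT().round(4))"
```

```text
clock: 22.52
position: [0.5243, -0.2465, 0.167]
ee_rot: [0.502, 1.517, 0.521]
force: [-0.5, 0.2, -3.5]
finger_gap: 0.033
clock: 23.15
position: [0.6291, -0.1424, 0.1778]
ee_rot: [0.51, 1.516, 0.508]
force: [0.4, -0.9, -2.6]
finger_gap: 0.0329
[[ 0.0475  0.0019  0.9989  0.6291]
 [ 0.0264  0.9996 -0.0032 -0.1424]
 [-0.9985  0.0265  0.0474  0.1778]
 [ 0.      0.      0.      1.    ]]
```

```bash
python3 -m inch '[{"x":0,"y":0.9,"z":0,"spin":0,"hand":-1},{"x":0,"y":0.9,"z":-0.05,"spin":0,"hand":-1},{"x":0,"y":0.9,"z":0,"spin":0,"hand":-1},{"x":0.2,"y":0.5,"z":0,"spin":0,"hand":-1},{"x":0.5,"y":0,"z":0,"spin":0,"hand":-1}]' 30;  python3 -m inch '[{"x":0.6,"y":0,"z":0,"spin":0,"hand":-1},{"x":0.4,"y":0,"z":0,"spin":0,"hand":-1},{"x":0,"y":0,"z":0,"spin":0,"hand":-1},{"x":0,"y":0,"z":0,"spin":0,"hand":-1},{"x":0,"y":0,"z":0,"spin":0,"hand":-1}]' 30; python3 -c "
from h import *; print(toolT().round(4))"
```

```text
clock: 23.78
position: [0.6291, -0.0413, 0.1616]
ee_rot: [0.504, 1.515, 0.503]
force: [0.0, 0.7, -3.5]
finger_gap: 0.0326
clock: 24.4
position: [0.6292, -0.0429, 0.128]
ee_rot: [0.525, 1.519, 0.522]
force: [1.2, -0.2, -2.3]
finger_gap: 0.0325
[[ 0.0448  0.002   0.999   0.6292]
 [ 0.0257  0.9997 -0.0031 -0.0429]
 [-0.9987  0.0259  0.0447  0.128 ]
 [ 0.      0.      0.      1.    ]]
```

```bash
python3 -m inch '[{"x":0.2,"y":0.15,"z":0.04,"spin":0,"hand":-1},{"x":0.4,"y":0,"z":0,"spin":0,"hand":-1},{"x":0.3,"y":0,"z":0,"spin":0,"hand":-1},{"x":0,"y":0,"z":0,"spin":0,"hand":-1},{"x":0,"y":0,"z":0,"spin":0,"hand":-1}]' 30; python3 -c "
from h import *; print(toolT().round(4))"
```

```text
clock: 25.02
position: [0.632, -0.0373, 0.0997]
ee_rot: [0.52, 1.519, 0.518]
force: [0.1, -0.3, -3.2]
finger_gap: 0.0323
[[ 0.0454  0.0018  0.999   0.632 ]
 [ 0.0259  0.9997 -0.0029 -0.0373]
 [-0.9986  0.026   0.0453  0.0997]
 [ 0.      0.      0.      1.    ]]
```

```bash
python3 -m inch '[{"x":0.1,"y":0,"z":-0.03,"spin":0,"hand":-1},{"x":0.08,"y":0,"z":0,"spin":0,"hand":-1},{"x":0.04,"y":0,"z":0,"spin":0,"hand":-1},{"x":0,"y":0,"z":0,"spin":0,"hand":-1},{"x":0,"y":0,"z":0,"spin":0,"hand":-1}]' 30; python3 -c "
from h import *; print(toolT()[:3,3].round(4))"
```

```text
clock: 25.65
position: [0.6333, -0.0367, 0.097]
ee_rot: [0.474, 1.513, 0.473]
force: [0.0, -0.8, -1.8]
finger_gap: 0.0329
[ 0.6333 -0.0367  0.097 ]
```

```bash
python3 -m inch '[{"x":0.06,"y":-0.02,"z":-0.05,"spin":0,"hand":-1},{"x":0.05,"y":0,"z":0,"spin":0,"hand":-1},{"x":0.02,"y":0,"z":0,"spin":0,"hand":-1},{"x":0,"y":0,"z":0,"spin":0,"hand":-1},{"x":0,"y":0,"z":0,"spin":0,"hand":-1}]' 30; python3 -c "
from h import *; print(toolT()[:3,3].round(4))"
```

```text
clock: 26.28
position: [0.6342, -0.0367, 0.0965]
ee_rot: [0.435, 1.508, 0.436]
force: [-0.2, -0.1, 0.6]
finger_gap: 0.0329
[ 0.6342 -0.0367  0.0965]
```

```bash
python3 -m inch '[{"x":0,"y":0,"z":0,"spin":0,"hand":-0.2},{"x":0,"y":0,"z":0,"spin":0,"hand":-0.1},{"x":0,"y":0,"z":0,"spin":0,"hand":0},{"x":0,"y":0,"z":0,"spin":0,"hand":0.2},{"x":-0.2,"y":0,"z":0,"spin":0,"hand":0.4}]' 25; python3 -m inch '[{"x":-0.7,"y":0,"z":0,"spin":0,"hand":0.6},{"x":-0.9,"y":0,"z":0,"spin":0,"hand":0.6},{"x":-1,"y":0,"z":0,"spin":0,"hand":1},{"x":-1,"y":0,"z":-0.4,"spin":0,"hand":1},{"x":-0.5,"y":-0.2,"z":-0.9,"spin":0,"hand":1}]' 25; python3 - <<'E'
from h import *
T=toolT(); print(T.round(4)); d=snap('wrist','w8.png'); np.savez('pics/w8.npz',T=T,**d)
s=snap('scene','s8.png'); print(headfit(s,None,(.6305,-.038),.103,.127,.017,.03))
E
```

```text
clock: 26.9
position: [0.6343, -0.0369, 0.102]
ee_rot: [0.432, 1.508, 0.433]
force: [0.5, -0.4, -0.1]
finger_gap: 0.0572
clock: 27.52
position: [0.5883, -0.0464, 0.2267]
ee_rot: [0.424, 1.509, 0.425]
force: [-0.2, 0.5, 0.7]
finger_gap: 0.0872
[[ 5.610e-02 -1.600e-03  9.984e-01  5.883e-01]
 [ 2.540e-02  9.997e-01  2.000e-04 -4.640e-02]
 [-9.981e-01  2.540e-02  5.610e-02  2.267e-01]
 [ 0.000e+00  0.000e+00  0.000e+00  1.000e+00]]
(array([ 0.6303, -0.0348]), 103, np.float64(0.0012), np.float64(0.5573), array([ 0.6133, -0.039 ,  0.4358]))
```

View pics/w8.png

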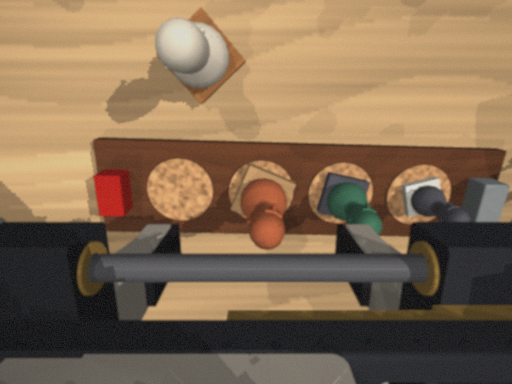

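View pics/s8.png

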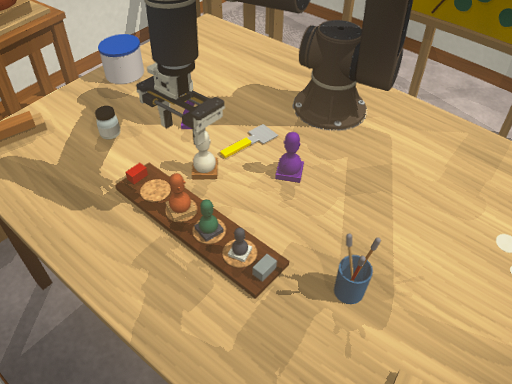

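Terracotta is upright on pad 2 (wrist view: base at (262,193), on the pad); scene fit ~1.5 mm from centre. Last, the white one.

```bash
python3 -m inch '[{"x":0,"y":-0.5,"z":-0.9,"spin":0,"hand":1},{"x":0,"y":-0.5,"z":-0.9,"spin":0,"hand":1},{"x":0,"y":-0.5,"z":-0.9,"spin":0,"hand":1},{"x":0,"y":-0.4,"z":-0.7,"spin":0,"hand":1},{"x":0,"y":0,"z":0,"spin":0,"hand":1}]' 25; python3 - <<'E'
from h import *
T=toolT(); print(T.round(4)); d=snap('wrist','w9.png'); np.savez('pics/w9.npz',T=T,**d)
print('tall',headfit(d,T,(.4775,-.1054),.094,.121,.0195,.03))
E
```

```text
clock: 28.25
position: [0.4826, -0.1053, 0.221]
ee_rot: [0.416, 1.506, 0.417]
force: [0.3, -0.4, 0.6]
finger_gap: 0.0878
[[ 5.950e-02 -1.900e-03  9.982e-01  4.826e-01]
 [ 2.630e-02  9.997e-01  3.000e-04 -1.053e-01]
 [-9.979e-01  2.630e-02  5.950e-02  2.210e-01]
 [ 0.000e+00  0.000e+00  0.000e+00  1.000e+00]]
tall (array([ 0.4777, -0.1057]), 311, np.float64(0.0013), np.float64(0.3359), array([ 0.4539, -0.1042,  0.3011]))
```

View pics/w9.png

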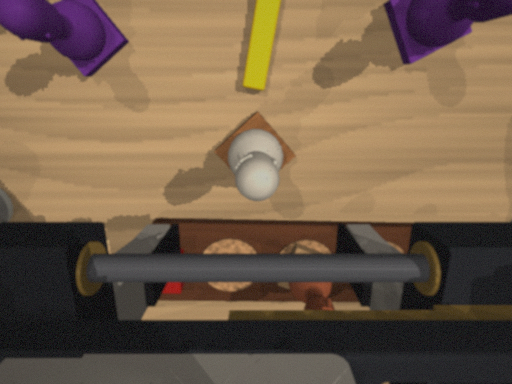

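White head at (257,178), centred. Descending.

```bash
python3 -m inch '[{"x":0.5,"y":-0.1,"z":-0.38,"spin":0,"hand":1},{"x":0.9,"y":0,"z":0,"spin":0,"hand":1},{"x":0.9,"y":0,"z":0,"spin":0,"hand":1},{"x":0.7,"y":0,"z":0,"spin":0,"hand":1},{"x":0,"y":0,"z":0,"spin":0,"hand":1}]' 25; python3 -c "
from h import *; print(toolT().round(4))"
```

```text
clock: 28.92
position: [0.4821, -0.1047, 0.129]
ee_rot: [0.385, 1.503, 0.388]
force: [-0.5, -1.3, 0.1]
finger_gap: 0.0876
[[ 0.0632 -0.0037  0.998   0.4821]
 [ 0.0258  0.9997  0.0021 -0.1047]
 [-0.9977  0.0257  0.0632  0.129 ]
 [ 0.      0.      0.      1.    ]]
```

```bash
python3 -m inch '[{"x":0.5,"y":-0.04,"z":-0.23,"spin":0,"hand":1},{"x":0.5,"y":0,"z":0,"spin":0,"hand":1},{"x":0.35,"y":0,"z":0,"spin":0,"hand":0.8},{"x":0,"y":0,"z":0,"spin":0,"hand":0.5},{"x":0,"y":0,"z":0,"spin":0,"hand":0.4}]' 25; python3 - <<'E'
from h import *
T=toolT(); print(T.round(4)); print((T[:3,3]-.0188*T[:3,0]).round(4))
E
```

```text
clock: 29.55
position: [0.4825, -0.1042, 0.091]
ee_rot: [0.351, 1.498, 0.356]
force: [0.3, 0.0, 0.2]
finger_gap: 0.0647
[[ 0.0684 -0.006   0.9976  0.4825]
 [ 0.0254  0.9997  0.0042 -0.1042]
 [-0.9973  0.0251  0.0686  0.091 ]
 [ 0.      0.      0.      1.    ]]
[ 0.4812 -0.1046  0.1098]
```

```bash
python3 -m inch '[{"x":0.08,"y":-0.03,"z":-0.18,"spin":0,"hand":0.4},{"x":0,"y":0,"z":0,"spin":0,"hand":0.2},{"x":0,"y":0,"z":0,"spin":0,"hand":-1},{"x":0,"y":0,"z":0,"spin":0,"hand":-1},{"x":0,"y":0,"z":0,"spin":0,"hand":-1}]' 30; python3 - <<'E'
from h import *
T=toolT(); print(T.round(4)); print((T[:3,3]-.0188*T[:3,0]).round(4))
E
```

```text
clock: 30.18
position: [0.4777, -0.1049, 0.0895]
ee_rot: [0.344, 1.495, 0.349]
force: [0.1, 1.1, -0.1]
finger_gap: 0.038
[[ 0.071  -0.0061  0.9975  0.4777]
 [ 0.0259  0.9997  0.0043 -0.1049]
 [-0.9971  0.0255  0.0711  0.0895]
 [ 0.      0.      0.      1.    ]]
[ 0.4764 -0.1054  0.1082]
```

```bash
python3 -m inch '[{"x":-0.3,"y":0,"z":0,"spin":0,"hand":-1},{"x":-0.8,"y":0,"z":0,"spin":0,"hand":-1},{"x":-0.8,"y":0,"z":0.1,"spin":0,"hand":-1},{"x":-0.4,"y":-0.2,"z":0.5,"spin":0,"hand":-1},{"x":0,"y":-0.3,"z":0.8,"spin":0,"hand":-1}]' 35;  python3 -m inch '[{"x":0,"y":-0.3,"z":0.9,"spin":0.02,"hand":-1},{"x":0,"y":-0.2,"z":0.9,"spin":0,"hand":-1},{"x":0,"y":0,"z":0.8,"spin":0,"hand":-1},{"x":0,"y":0,"z":0.5,"spin":0,"hand":-1},{"x":0,"y":0,"z":0,"spin":0,"hand":-1}]' 35; python3 -c "
from h import *; print(toolT().round(4)); snap('scene','s10.png')"
```

```text
clock: 30.8
position: [0.5121, -0.1219, 0.1636]
ee_rot: [0.366, 1.499, 0.372]
force: [0.1, 0.1, -2.7]
finger_gap: 0.038
clock: 31.42
position: [0.6068, -0.138, 0.17]
ee_rot: [0.392, 1.502, 0.392]
force: [-1.5, 0.2, -3.2]
finger_gap: 0.0376
[[ 6.350e-02 -1.000e-03  9.980e-01  6.068e-01]
 [ 2.620e-02  9.997e-01 -6.000e-04 -1.380e-01]
 [-9.976e-01  2.620e-02  6.350e-02  1.700e-01]
 [ 0.000e+00  0.000e+00  0.000e+00  1.000e+00]]
```

View pics/s10.png

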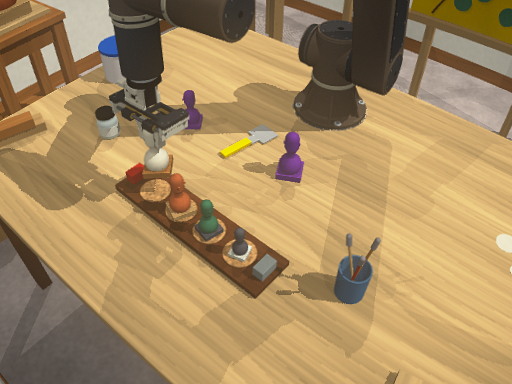

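```bash
python3 -m inch '[{"x":0,"y":-0.05,"z":0.5,"spin":0,"hand":-1},{"x":0.5,"y":0,"z":0.05,"spin":0,"hand":-1},{"x":0.6,"y":0,"z":0,"spin":0,"hand":-1},{"x":0,"y":0,"z":0,"spin":0,"hand":-1},{"x":0,"y":0,"z":0,"spin":0,"hand":-1}]' 35; python3 -c "
from h import *; print(toolT().round(4))"
```

```text
clock: 32.1
position: [0.6233, -0.1382, 0.1357]
ee_rot: [0.415, 1.504, 0.415]
force: [0.6, 0.2, -2.2]
finger_gap: 0.0378
[[ 6.120e-02 -8.000e-04  9.981e-01  6.233e-01]
 [ 2.700e-02  9.996e-01 -8.000e-04 -1.382e-01]
 [-9.978e-01  2.700e-02  6.120e-02  1.357e-01]
 [ 0.000e+00  0.000e+00  0.000e+00  1.000e+00]]
```

```bash
python3 -m inch '[{"x":0.2,"y":-0.01,"z":0.1,"spin":0,"hand":-1},{"x":0.3,"y":0,"z":0,"spin":0,"hand":-1},{"x":0.2,"y":0,"z":0,"spin":0,"hand":-1},{"x":0,"y":0,"z":0,"spin":0,"hand":-1},{"x":0,"y":0,"z":0,"spin":0,"hand":-1}]' 35; python3 -c "
from h import *; print(toolT().round(4))"
```

```text
clock: 32.72
position: [0.6281, -0.1379, 0.1144]
ee_rot: [0.408, 1.503, 0.408]
force: [-0.0, 0.1, -2.0]
finger_gap: 0.038
[[ 6.250e-02 -9.000e-04  9.980e-01  6.281e-01]
 [ 2.700e-02  9.996e-01 -8.000e-04 -1.379e-01]
 [-9.977e-01  2.700e-02  6.250e-02  1.144e-01]
 [ 0.000e+00  0.000e+00  0.000e+00  1.000e+00]]
```

```bash
python3 -m inch '[{"x":0.12,"y":0,"z":-0.06,"spin":0,"hand":-1},{"x":0.08,"y":0,"z":0,"spin":0,"hand":-1},{"x":0.03,"y":0,"z":0,"spin":0,"hand":-1},{"x":0,"y":0,"z":0,"spin":0,"hand":-1},{"x":0,"y":0,"z":0,"spin":0,"hand":-1}]' 35; python3 -c "
from h import *; print(toolT()[:3,3].round(4))"
```

```text
clock: 33.35
position: [0.6283, -0.1378, 0.1105]
ee_rot: [0.37, 1.498, 0.372]
force: [-0.3, 1.1, -1.6]
finger_gap: 0.0382
[ 0.6283 -0.1378  0.1105]
```

```bash
python3 -m inch '[{"x":0.05,"y":0,"z":-0.04,"spin":0,"hand":-1},{"x":0.04,"y":0,"z":0,"spin":0,"hand":-1},{"x":0.02,"y":0,"z":0,"spin":0,"hand":-1},{"x":0,"y":0,"z":0,"spin":0,"hand":-1},{"x":0,"y":0,"z":0,"spin":0,"hand":-1}]' 35; python3 -c "
from h import *; print(toolT()[:3,3].round(4))"
```

```text
clock: 33.98
position: [0.6288, -0.1377, 0.1104]
ee_rot: [0.341, 1.495, 0.344]
force: [-1.6, 1.1, 2.2]
finger_gap: 0.0382
[ 0.6288 -0.1377  0.1104]
```

Contact. Release, retreat upwards.

```bash
python3 -m inch '[{"x":0,"y":0,"z":0,"spin":0,"hand":-0.1},{"x":0,"y":0,"z":0,"spin":0,"hand":0},{"x":0,"y":0,"z":0,"spin":0,"hand":0.1},{"x":0,"y":0,"z":0,"spin":0,"hand":0.3},{"x":-0.2,"y":0,"z":0,"spin":0,"hand":0.5}]' 25; python3 -m inch '[{"x":-0.6,"y":0,"z":0.03,"spin":0,"hand":0.5},{"x":-0.9,"y":0,"z":0.04,"spin":0,"hand":0.6},{"x":-1,"y":0,"z":0,"spin":0,"hand":1},{"x":-1,"y":0,"z":0,"spin":0,"hand":1},{"x":-0.8,"y":0,"z":-0.6,"spin":0,"hand":1}]' 25; python3 -m inch '[{"x":0,"y":0.6,"z":-1,"spin":0,"hand":1},{"x":0,"y":0.6,"z":-1,"spin":0,"hand":1},{"x":0,"y":0.6,"z":-0.6,"spin":0,"hand":1},{"x":0,"y":0,"z":0,"spin":0,"hand":1},{"x":0,"y":0,"z":0,"spin":0,"hand":1}]' 25; python3 - <<'E'
from h import *
T=toolT(); print(T.round(4)); d=snap('wrist','w11.png'); np.savez('pics/w11.npz',T=T,**d)
s=snap('scene','s11.png'); np.savez('pics/s11.npz',**s); t=snap('top','t11.png')
for k,c,z0,z1,r in(('tall',(.6272,-.1383),.115,.142,.0195),('sec',(.6305,-.038),.103,.127,.017),('third',(.6335,.0613),.09,.111,.0145),('short',(.6363,.1613),.078,.095,.012)):
    print(k,'scene',headfit(s,None,c,z0,z1,r,.03)[:4])
    try: print('  top',headfit(t,None,c,z0,z1,r,.03)[:3]); print('  wrist',headfit(d,T,c,z0,z1,r,.03)[:3])
    except Exception as e: print(e)
E
```

```text
clock: 34.6
position: [0.6289, -0.1379, 0.1157]
ee_rot: [0.339, 1.495, 0.341]
force: [-0.1, 0.3, 0.3]
finger_gap: 0.0612
clock: 35.22
position: [0.6034, -0.1416, 0.2471]
ee_rot: [0.339, 1.497, 0.342]
force: [0.7, 0.2, 0.4]
finger_gap: 0.0871
clock: 35.85
position: [0.5241, -0.0873, 0.2485]
ee_rot: [0.305, 1.488, 0.308]
force: [-0.2, 0.6, -0.0]
finger_gap: 0.0876
[[ 0.079  -0.0034  0.9969  0.5241]
 [ 0.0251  0.9997  0.0014 -0.0873]
 [-0.9966  0.0249  0.0791  0.2485]
 [ 0.      0.      0.      1.    ]]
tall scene (array([ 0.6257, -0.1368]), 133, np.float64(0.0013), np.float64(0.1624))
zero-size array to reduction operation maximum which has no identity
sec scene (array([ 0.6302, -0.0351]), 110, np.float64(0.0012), np.float64(0.1441))
zero-size array to reduction operation maximum which has no identity
third scene (array([0.6344, 0.0625]), 77, np.float64(0.0012), np.float64(0.1258))
zero-size array to reduction operation maximum which has no identity
short scene (array([0.6353, 0.1624]), 50, np.float64(0.001), np.float64(0.1085))
zero-size array to reduction operation maximum which has no identityh.py:39: RuntimeWarning: Mean of empty slice.
  return o.x.round(4),len(A),np.sqrt((o.fun**2).mean()).round(4),H[:,2].max().round(4),H[H[:,2]>z1].mean(0).round(4)
  ret = ret.dtype.type(ret / rcount)
```

View pics/w11.png

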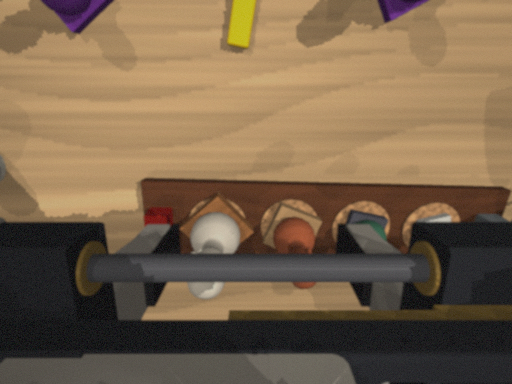

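View pics/s11.png

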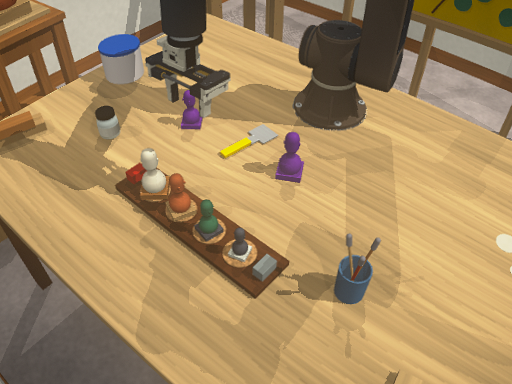

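View pics/t11.png

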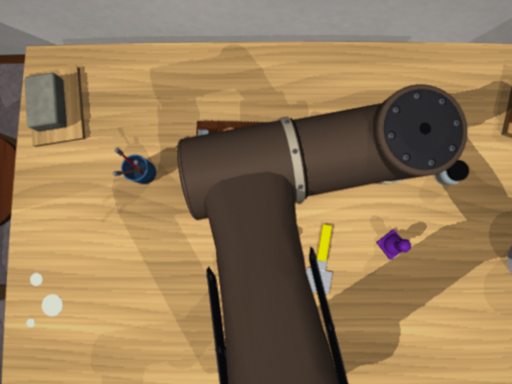

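The scene view shows all four upright in the right order, white (150,170) next to red (135,172), then terracotta, green and dark. The top view is blocked by the arm over the board but shows the pot still at (138,168). The gripper is clear, so I'm handing in.

```bash
python3 -c "
from h import *; print(manip.job_done()); print(manip.state()['clock'])"
```

```text
the job is handed in; nothing more can be done
None
the job is handed in; nothing more can be done
```

The four busts stand upright on the cork pads in height order: tallest on pad 1 next to the red block, then second, third, and the shortest on pad 4. I handed the job in at about 36 s, with the gripper clear of everything. The brush pot and both purple look-alikes were not touched.

- **Centring:** in the last scene picture each head was within about 2 mm of its pad's centre, and the head tops were at the expected heights. The wrist picture showed the bases on their pads. That picture was taken by a tilted camera and partly hidden by the gripper.
- **Checks that failed:** the final top-camera check could not be made because the arm hid the board. The final head fit in the wrist picture was not made either, because the script stopped at the top-camera failure. The final centring numbers therefore rest on the scene camera alone.
- **Disagreement between cameras:** the scene and top cameras differed by 2–3 mm throughout. I averaged them for the targets, and the wrist camera agreed with the averages to about 1 mm.
- **Tool tilt:** the tool slowly drifted to about 4.5° off vertical. It changed by 1.3° or less between each grasp and release, and every bust settled flat.

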